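# Clear the carton off the records box, shut its lid and bolt it

## Task

A long toothpaste carton has been left lying across the open records box, so first take it off and lay it flat on the floor of the white stock tray, next to the soap, and let go of it. Then swing the blue lid over and press it down until its catch snaps and it is fully shut, and after that slide the red-knobbed bolt on the lid all the way across into its keeper. Leave the other things on the desk where they are.

Things in the scene. Friction and masses are not known exactly. Their poses are not given: they have to be found in the camera images.
- box: Grey steel records box, fixed: 200 mm along its x, 150 mm along y, rim 100 mm high, 4 mm walls, cards inside up to 63 mm. Origin: centre of its underside; x points to the hinge side (away from the robot at yaw 0), z up. A catch housing (10 mm deep, 97 mm high) is outside its -x wall. The bolt's steel keeper stands at x -85 to -55, y 77 to 87 mm, 122 mm high
- lid (a joint): Blue flat lid, 200 x 150 x 6 mm, hinged on the box's far top edge. 0 = shut (top face 106.5 mm above the desk), grows as it opens; starts at 1.68 to 1.85 rad, a little past upright (stop 1.95). Stiff hinge (0.38 N m): it stays at any angle. From 0.085 to 0.04 rad a spring catch resists (press with 10 to 15 N near the free edge); pushed past that it snaps and is held at 0
- hinge_line (a point): point on the lid's hinge axis, mid-length: 100 mm along box x from the box's centre, 100.5 mm above the desk; the axis is parallel to the box's y. Its own axes turn with the lid: -x towards the free edge, z out of the outer (top) face
- lid_edge (a point): middle of the lid's free edge, on its outer face, 200 mm from the hinge; a steel catch tongue hangs 28 mm below the inner face near it, mid-width
- press_spot (a point): clear spot on the lid's outer face for pressing it down: 180 mm from the hinge, 30 mm to the -y side of the middle
- bolt (a joint): slide bolt on the lid's outer face; 0 = drawn back, 0.026 m = fully across in the keeper. Slides along the box's +y (the same as the hinge's y) against 2 N of friction; stays where it is left. Starts at 0 to 0.003
- bolt_knob (a point): middle of the top of the bolt's red knob, 22 mm along lid x (across the slide) and 12 mm along the slide, standing from 6 to 24 mm above the lid's outer face; 170 mm from the hinge, 27 mm to the +y side of the lid's middle when the bolt is at 0. The steel bar it sits on, 14 mm wide, its top 8 mm above the face, reaches from the knob's middle 12 mm to -y and 46 mm to +y
- carton: Dark blue toothpaste carton with a white band and a red end, 190 mm along its x, 40 mm along its y, 36 mm high, about 130 g. Origin: centre of its underside. It lies across the side walls of the box, flat, its length roughly along the box's y, overhanging some 20 mm each side
- carton_mid (a point): centre of the carton, 18 mm above its underside
- tray: White open stock tray, 250 mm along its x, 190 mm along its y, 35 mm high, walls and floor 5 mm; fixed, to the left or to the right of the box. Origin: centre of its underside. The soap box lies in its +y half; the -y half is free (centre of the free lane at y = -35 mm)
- soap: Yellow soap box, 90 x 45 x 30 mm, lying in the stock tray about 55 mm to the +y side of the middle; origin at the centre of its underside. Bystander
- wipes: Pink pack of wipes, 190 x 100 x 45 mm, on the desk on the other side of the box from the tray; origin at the centre of its underside. Bystander
- sanitiser: Clear bottle with a blue cap, 60 mm across, 160 mm tall, far left on the desk; origin at the centre of its underside. Bystander
- mug: White mug, 80 mm across, 95 mm tall, far right; origin at the centre of its underside. Bystander
- marker: Marker pen with a pink cap, 125 x 19 x 17 mm, lying on the desk in front of the box, to the right; origin on its underside. Bystander
- stapler: Green and black stapler, 150 x 36 x 45 mm, lying on the desk in front of the box, to the left; origin at the centre of its underside. Bystander
There are look-alikes about, which are no part of the job. What is shaped like the carton but brown or yellow is not meant.

How it is judged:
On the way, in this order (a step that is already met when the one before it is completed fails the run):
1. the carton lies flat on the floor of the stock tray, let go (x of carton_mid in the frame of tray between -0.04 and 0.04 m and y of carton_mid in the frame of tray between -0.078 and 0.078 m and z of carton_mid in the frame of tray below 0.031 m and angle between carton's own x axis and vertical above 1.45 rad and contact force between the fingers and carton below 0.1 N and linear speed of carton below 0.02 m/s), for 0.2 s.
2. the lid is fully shut, past its catch (value of joint lid below 0.025 rad), for 0.3 s.
3. the bolt is across in its keeper (value of joint lid below 0.025 rad and value of joint bolt above 0.021 m), for 0.2 s.
At the end, for the whole second after the job is handed in: The carton lies flat and still, released, on the floor of the stock tray (wholly inside its walls); the lid is shut past its catch (joint under 0.025 rad) and the bolt is at least 21 mm of its 26 mm across (all of step 1 and all of step 3); the robot touches nothing.
It fails at once if the soap, wipes, sanitiser, mug, marker or stapler is shifted by more than 40 mm (distance of any of soap, wipes, sanitiser, mug, marker, stapler from where it was at the start of the episode above 0.04 m).
It also fails if it takes over 61 s, if anything falls off the work surface, if the arm or the gripper's body presses on something with over 40 N, if the wrist force passes 120 N, or if a joint passes its speed limit or range.

## Robot

A 6-joint arm with a two-finger parallel gripper is mounted at the origin on the work surface. World frame = base frame: x ahead of the robot, y to its left, z up, the work surface at z = 0. Lengths are in m, angles in rad, forces in N, time in s.
With the tool pointing down it reaches from about 0.3 to 0.775 m from the base axis. Payload 14.6 kg.
Tool frame: the origin (TCP) lies midway between the tips of the shut fingers; the grasp point (between the pads) lies 19 mm behind it (ctrl.pinch_z is the z of the grasp point in the tool frame, in m); z points along the fingers, y is the line along which they close (so a half turn about z gives the same grasp; the last joint's range is limited). The gripper opens to 94 mm and grips with 3 to 60 N. Pads are 16 mm wide; open, the fingers measure 119 mm over their backs; the gripper's body (75 mm by 177 mm) begins 78 mm behind the grasp point.
Start: joints at [-1.248, 0.3, 1.521, -0, 1.321, -0.067], TCP at [0.209, -0.509, 0.205] pointing down, gripper open.
Joint ranges: [-3.03, 3.03], [-0.79, 2.21], [0.23, 2.52], [-1.04, 4.18], [0, 3.07], [-2.55, 2.55]. Speed limits (rad/s): [2.22, 2.22, 2.57, 3.14, 3.14, 3.14].

## Interface

Orientations are given as [roll, pitch, yaw] about the fixed x, y, z axes, in that order (R = Rz(yaw) Ry(pitch) Rx(roll)).
In Python, from station import ctrl, camera, ticket gives the robot as it stands. The module is installed in compiled form; this text tells all that it offers.
- The arm moves only by the shell command python3 -m inch 'ROWS' [FORCE]. ROWS is text: rows parted by semicolons, each of 7 numbers parted by spaces: the opening, from -1 (shut) to 1 (fully open), then the shift along the tool's x, y, z in units of 0.03 m (1.0 is 0.03 m), then the turn, a rotation vector about the tool's x, y, z in units of 10 degrees (1.0 is 10 degrees). In form: grip dx dy dz rx ry rz; .... A call has 1 to 10 rows; each row shifts and turns the commanded pose from where the row before left it, along the tool's axes as they then stand; what a row does not reach is not made up. A row lasts 1/8 s, in which the tool goes at most 62.5 mm and 10.7 degrees, less where a joint would pass 70% of its speed; a pose out of reach is approached as far as the arm can. A call with a number of a shift or a turn outside -1 to 1 is refused whole. A call with a gripper value outside its range is refused whole. The fingers move at their own pace and stop on an object; FORCE is the grip in N (left out, the last holds). Time passes only in rows, so rows that do not move let the fingers close. It gives the time, the measured TCP pose, the force, the opening and the grip force at its end, in the units of the state.
- ctrl.get_obs(): the state, without advancing time (a new reading comes with each control period).
- camera(name): name is "scene" or "top" or "wrist"; returns a dict with "img" (400x640x3 uint8, blue, green, red), "range_z" (400x640 float32, m along the optical axis (not along the pixel's ray), 0 where there is no reading), "intrinsics" (3x3 intrinsics, pixels), "view" (4x4, takes a point from world to camera coordinates). Camera axes: x right, y down, z forward; pixel columns grow to the right and rows downward; lengths in m; the calibration is good to about 2 mm. A picture is of the moment at which its call begins.
- ticket.hand_in(): hands the job in; it is judged then, once.
The state is a dict: "time_s": time; "qpos": joint angles; "joint_vel": joint speeds; "tau": joint torques, N m; "ee_pos": TCP position; "eef_rot": TCP orientation; "force": force on the tool from outside, world axes, zero at the start; "moment": the same for the moment, N m; "grip_width": finger opening in m; "grip_force": force on a finger pad.
Only numpy, scipy, OpenCV 4.12 (cv2) and the standard library are available. Lean on these libraries where they do the work, as an engineer would, in place of code of your own. Each camera call takes 0.05 s, during which the arm holds its last target. There are 200 camera calls.

## Working session

There is one attempt and no reset: what is moved stays moved. The work goes in short steps, Python scripts to look and compute and a shell command to move; the robot and the scene stay as the last step left them, time stands still between calls to the robot, and variables do not carry over. Pictures are saved under pics/ and viewed, at most 10 in all, crops included, and the job is handed in when it is done.

```bash
mkdir -p pics
cat > h.py <<'E'
import numpy as np, cv2
from station import ctrl, camera
def snap(n):
    c=camera(n); c['img']=np.array(c['img']); return c
def cloud(c):
    K=np.array(c['intrinsics']);V=np.array(c['view']);z=np.array(c['range_z'])
    v,u=np.mgrid[0:z.shape[0],0:z.shape[1]]
    P=np.stack([(u-K[0,2])/K[0,0]*z,(v-K[1,2])/K[1,1]*z,z],-1)
    W=(P-V[:3,3])@V[:3,:3]
    W[z<=0]=np.nan
    return W
E
python3 - <<'E'
from h import *
a=snap('scene');b=snap('top')
np.savez('m.npz',si=a['img'],sw=cloud(a),ti=b['img'],tw=cloud(b),sK=a['intrinsics'],sV=a['view'],tK=b['intrinsics'],tV=b['view'])
cv2.imwrite('pics/scene.png',a['img']);cv2.imwrite('pics/top.png',b['img'])
o=ctrl.get_obs();print(o['ee_pos'],o['eef_rot'],o['grip_width'],o['time_s'],ctrl.pinch_z)
E
```

```text
[ 0.20894064 -0.50851518  0.20498235] [-3.14061473e+00 -5.70570477e-05  3.89824114e-01] 0.09412651211930051 0.1 -0.0188
```

View pics/top.png

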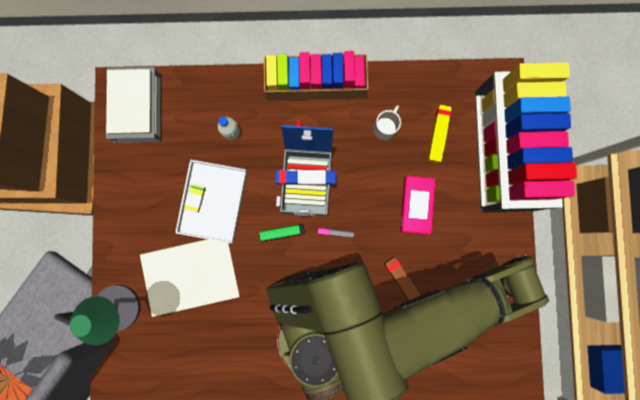

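View pics/scene.png

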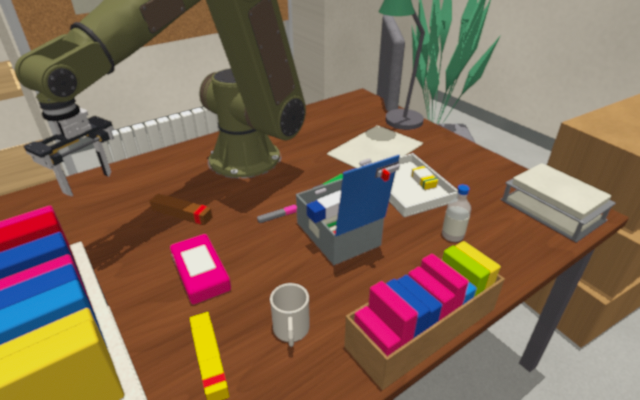

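The top view shows three carton-like things:
- The dark blue one with a white band and red end lies across the box at about (306,177). It matches the description, so it is the one meant.
- The brown one with a red end is at (402,278).
- The yellow one is at (440,133).

The tray is at (211,200) with the soap at (195,199), and the lid is at (306,137). I'll confirm the carton in a crop and measure.

Run:
```python
from h import *
m=np.load('m.npz');ti,tw,si,sw=m['ti'],m['tw'],m['si'],m['sw']
cv2.imwrite('pics/crop.png',np.vstack([cv2.resize(ti[110:250,165:350],(740,560),interpolation=cv2.INTER_CUBIC)]))
def rect(W,msk,n):
    P=W[msk];P=P[~np.isnan(P[:,0])]
    (c,s,a)=cv2.minAreaRect((P[:,:2]*1000).astype(np.float32))
    print(n,len(P),'c',np.round(c),'s',np.round(s),'a',round(a,1),'zmed',np.round(np.percentile(P[:,2],[5,50,95]),4))
    return P
for nm,I,W in(('top',ti,tw),('scene',si,sw)):
    h=cv2.cvtColor(I,cv2.COLOR_BGR2HSV).astype(int)
    x,y,z=W[...,0],W[...,1],W[...,2]
    if nm=='top':
        R=np.zeros(z.shape,bool);R[165:190,270:345]=1
        rect(W,R&(z>.12),'carton top')
        R[:]=0;R[155:250,170:250]=1
        rect(W,R&(z>.027)&(z<.05),'tray rim')
        rect(W,R&(z>.0)&(z<.2)&(h[...,2]>150)&(h[...,1]<60),'tray white')
        rect(W,R&(h[...,1]>110)&(h[...,0]>22)&(h[...,0]<40),'soap')
        R[:]=0;R[150:222,272:340]=1
        rect(W,R&(z>.085)&(z<.104),'box rim')
        rect(W,R&(z>.085)&(z<.104)&(x>0),'box')
        R[:]=0;R[118:155,275:340]=1
        P=rect(W,R&(z>.13),'lid')
        R[:]=0;R[220:245,255:305]=1;rect(W,R&(z>.015),'stapler')
        R[:]=0;R[222:245,312:360]=1;rect(W,R&(z>.007)&(z<.06),'marker')
        R[:]=0;R[170:240,398:440]=1;rect(W,R&(z>.025),'wipes')
    else:
        R=np.zeros(z.shape,bool);R[195:235,300:335]=1
        rect(W,R&(h[...,0]>100)&(h[...,0]<130)&(h[...,1]>120)&(z>.12),'carton end sc')
        R[:]=0;R[155:235,335:402]=1
        P=rect(W,R&(h[...,0]>100)&(h[...,0]<125)&(h[...,1]>120),'lid sc')
        A=P.mean(0);u,s,vt=np.linalg.svd(P-A);print('lid c',A,'n',vt[2],s)
        R[:]=0;R[165:185,375:400]=1;rect(W,R&(h[...,1]>150)&((h[...,0]<8)|(h[...,0]>172)),'knob')
        R[:]=0;R[150:215,370:460]=1;rect(W,R&(z>.03)&(z<.04)&(h[...,1]<50),'tray rim sc')
        rect(W,R&(h[...,1]>110)&(h[...,0]>22)&(h[...,0]<40),'soap sc')
        R[:]=0;R[180:265,295:385]=1;rect(W,R&(z>.09)&(z<.103)&(h[...,1]<60),'box rim sc')
        rect(W,R&(z>.02)&(z<.09)&(h[...,1]<60),'box walls sc')
```

```text
carton top 796 c [526.  21.] s [190.  41.] a 88.7 zmed [0.1303 0.1365 0.142 ]
tray rim 830 c [467. 340.] s [192. 250.] a 78.3 zmed [0.0287 0.0349 0.0415]
tray white 3952 c [443. 351.] s [204. 315.] a 77.9 zmed [0.0009 0.0068 0.0368]
soap 138 c [482. 400.] s [56. 85.] a 74.1 zmed [0.0258 0.0352 0.0414]
box rim 308 c [513.  31.] s [168. 213.] a 84.9 zmed [0.0886 0.0978 0.1033]
box 308 c [513.  31.] s [168. 213.] a 84.9 zmed [0.0886 0.0978 0.1033]
lid 1082 c [640.   9.] s [150.  54.] a 80.4 zmed [0.1411 0.2382 0.299 ]
stapler 411 c [357. 105.] s [ 34. 147.] a 8.8 zmed [0.0172 0.0442 0.0514]
marker 238 c [350. -75.] s [158.  74.] a 86.6 zmed [0.0076 0.0144 0.0222]
wipes 1733 c [ 438. -351.] s [102. 190.] a 83.3 zmed [0.037  0.0451 0.0523]
carton end sc 198 c [526. -60.] s [33. 43.] a 87.9 zmed [0.1211 0.1344 0.1371]
lid sc 2729 c [634.   9.] s [148.  36.] a 85.9 zmed [0.1116 0.2004 0.2903]
lid c [0.63438967 0.00117858 0.20071748] n [-0.98627121  0.08862058  0.1393395 ] [3.01584404 2.08383798 0.05536923]
knob 73 c [665.  32.] s [18. 12.] a 4.7 zmed [0.2569 0.2695 0.2769]
tray rim sc 382 c [468. 339.] s [195. 255.] a 79.0 zmed [0.0306 0.0337 0.0364]
soap sc 220 c [465. 401.] s [ 55. 134.] a 67.1 zmed [0.0107 0.0306 0.036 ]
box rim sc 314 c [512.  18.] s [152. 210.] a 86.0 zmed [0.0902 0.0956 0.1006]
box walls sc 2049 c [516.  18.] s [152. 208.] a 86.0 zmed [0.0241 0.0609 0.0869]
```

View pics/crop.png

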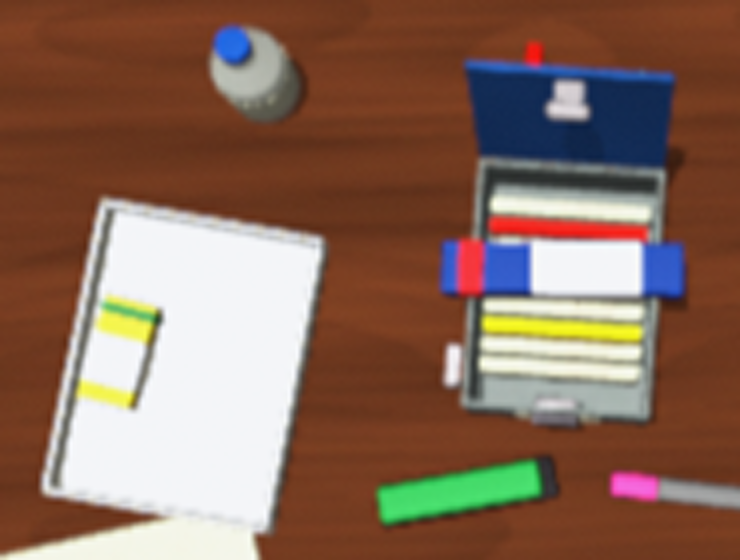

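The crop shows the dark blue carton with its white band and red end, crop pixels (442–683, 241–295), lying across the grey box under the raised blue lid. The tray's right half is free. Both views agree on the carton (top at z 0.136), the tray and the box, so I'll move now.

```bash
python3 -m inch '1 0 0 0 0 0 -1; 1 0 0 0 0 0 -1; 1 0 0 0 0 0 -1; 1 0 0 0 0 0 -1; 1 0 0 0 0 0 -1; 1 0 0 0 0 0 -1; 1 0 0 0 0 0 -0.64; 1 0 0 0 0 0 0' 25
python3 -m inch '1 1 0.5 0 0 0 0; 1 1 0.5 0 0 0 0; 1 1 0.5 0 0 0 0; 1 1 0.5 0 0 0 0; 1 1 0.5 0 0 0 0; 1 1 0.5 0 0 0 0; 1 1 0.5 0 0 0 0; 1 1 0.5 0 0 0 0; 1 1 0.5 0 0 0 0; 1 1 0.5 0 0 0 0'
python3 -m inch '1 1 0.5 0 0 0 0; 1 1 0.5 0 0 0 0; 1 1 0.5 0 0 0 0; 1 1 0.5 0 0 0 0; 1 1 0.5 0 0 0 0; 1 1 0.5 0 0 0 0; 1 1 0.5 0 0 0 0; 1 0 0 0 0 0 0; 1 0 0 0 0 0 0'
```

```text
time_s: 1.1
ee_pos: [0.2089, -0.5086, 0.2052]
eef_rot: [-3.141, -0.001, 1.548]
force: [-1.0, 0.8, 0.2]
grip_width: 0.0941
grip_force: 0.0
time_s: 2.35
ee_pos: [0.3659, -0.2111, 0.2054]
eef_rot: [-3.142, 0.0, 1.545]
force: [0.1, -0.6, 0.4]
grip_width: 0.0939
grip_force: 0.0
time_s: 3.48
ee_pos: [0.4749, -0.0048, 0.2053]
eef_rot: [-3.141, 0.0, 1.547]
force: [0.5, -0.0, -0.8]
grip_width: 0.0944
grip_force: 0.0
```

Run:
```python
from h import *
c=snap('wrist');W=cloud(c);h=cv2.cvtColor(c['img'],cv2.COLOR_BGR2HSV).astype(int)
cv2.imwrite('pics/w1.png',c['img'])
x,y,z=W[...,0],W[...,1],W[...,2]
m=(z>.128)&(z<.145)&(x>.45)&(x<.58)&(abs(y-.02)<.13)
P=W[m];print('carton',len(P),cv2.minAreaRect((P[:,:2]*1000).astype(np.float32)),np.median(P[:,2]))
V=np.array(c['view']);print('cam',-V[:3,:3].T@V[:3,3])
print(np.nanmin(x),np.nanmax(x),np.nanmin(y),np.nanmax(y))
```

```text
carton 13780 ((529.0792846679688, 19.05744171142578), (190.36004638671875, 41.546756744384766), 88.17109680175781) 0.13683918388761884
cam [0.47810942 0.06994081 0.38511378]
0.07108076061667698 0.8182162085691808 -0.31380518799266766 0.1897544561002974
```

View pics/w1.png

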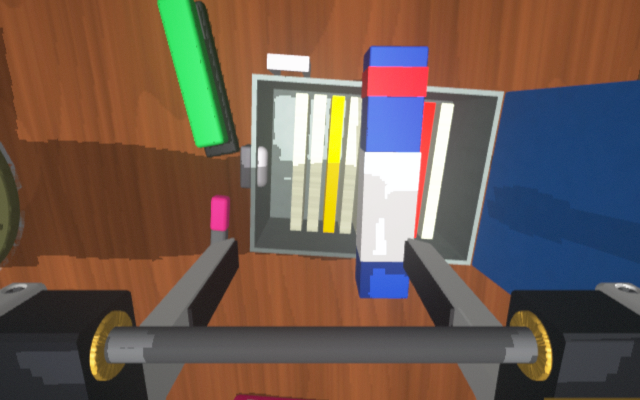

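The wrist view shows the carton at (395,170) between the box walls, the red end up, and the open lid at right (570,180). The rough centre is (0.529, 0.019). I'll go down slightly to the robot's side of it, to clear the lid, and grip.

```bash
python3 -m inch '1 0.4 0.7 0 0 0 0; 1 0.4 0.75 0 0 0 0; 1 0 0 0 0 0 0; 1 0 0 0.7 0 0 0; 1 0 0 0.7 0 0 0; 1 0 0 0.7 0 0 0; 1 0 0 0.7 0 0 0; 1 0 0 0.65 0 0 0; 1 0 0 0 0 0 0' 
python3 -m inch '0 0 0 0 0 0 0; -0.3 0 0 0 0 0 0; -1 0 0 0 0 0 0; -1 0 0 0 0 0 0; -1 0 0 0 0 0 0; -1 0 0 0 0 0 0; -1 0 0 0 0 0 0' 25
```

```text
time_s: 4.65
ee_pos: [0.518, 0.0178, 0.1012]
eef_rot: [-3.139, 0.0, 1.547]
force: [0.7, -0.7, 0.2]
grip_width: 0.0944
grip_force: 0.0
time_s: 5.52
ee_pos: [0.5194, 0.0186, 0.1021]
eef_rot: [3.141, -0.0, 1.549]
force: [1.2, 0.3, 2.0]
grip_width: 0.0398
grip_force: 25.0
```

```bash
python3 -m inch '-1 0 0 -0.3 0 0 0; -1 0 0 -0.7 0 0 0; -1 0 0 -1 0 0 0; -1 0 0 -1 0 0 0; -1 0 0 0 0 0 0' 
python3 -m inch '-1 0.5 -0.2 0 0 0 0; -1 1 -0.25 0 0 0 0; -1 1 -0.25 0 0 0 0; -1 1 -0.25 0 0 0 0; -1 1 -0.25 0 0 0 0; -1 1 -0.25 0 0 0 0; -1 1 -0.25 0 0 0 0; -1 1 -0.25 0 0 0 0; -1 1 -0.23 0 0 0 0; -1 1 0 0 0 0 0'
python3 -m inch '-1 0 0 0 0 0 -0.5; -1 0 0 0 0 0 -1; -1 0 0 0 0 0 -1; -1 0 0 0 0 0 -1; -1 0 0 0 0 0 -1; -1 0 0 0 0 0 -1; -1 0 0 0 0 0 -1; -1 0 0 0 0 0 -1; -1 0 0 0 0 0 -0.5; -1 0 0 0 0 0 0'
```

```text
time_s: 6.15
ee_pos: [0.5199, 0.0185, 0.194]
eef_rot: [3.138, 0.0, 1.549]
force: [-0.0, 0.0, -1.8]
grip_width: 0.0396
grip_force: 25.0
time_s: 7.4
ee_pos: [0.4585, 0.3064, 0.1906]
eef_rot: [-3.139, 0.001, 1.549]
force: [-0.5, -0.1, -0.9]
grip_width: 0.0396
grip_force: 25.0
time_s: 8.65
ee_pos: [0.4591, 0.3053, 0.1907]
eef_rot: [-3.14, -0.002, 2.945]
force: [-0.8, 0.6, -0.9]
grip_width: 0.0399
grip_force: 25.0
```

```bash
python3 -m inch '-1 0 0 0.5 0 0 0; -1 0 0 1 0 0 0; -1 0 0 1 0 0 0; -1 0 0 1 0 0 0; -1 0 0 1 0 0 0; -1 0 0 0.7 0 0 0; -1 0 0 0.4 0 0 0; -1 0 0 0.3 0 0 0; -1 0 0 0 0 0 0' 
python3 -m inch '-1 0 0 0.06 0 0 0; -1 0 0 0.05 0 0 0; -1 0 0 0 0 0 0'
```

```text
time_s: 9.78
ee_pos: [0.46, 0.3049, 0.0146]
eef_rot: [-3.141, -0.0, 2.945]
force: [-0.1, 0.7, -0.9]
grip_width: 0.0396
grip_force: 25.0
time_s: 10.15
ee_pos: [0.4602, 0.3049, 0.0118]
eef_rot: [3.141, 0.0, 2.945]
force: [-0.0, -0.8, -0.9]
grip_width: 0.0397
grip_force: 25.0
```

```bash
python3 -m inch '-1 0 0 0.07 0 0 0; -1 0 0 0.06 0 0 0; -1 0 0 0 0 0 0' 
python3 -m inch '-0.6 0 0 0 0 0 0; 0.1 0 0 0 0 0 0; 0.1 0 0 0 0 0 0; 0.1 0 0 0 0 0 0; 0.1 0 0 0 0 0 0; 0.1 0 0 0 0 0 0'
```

```text
time_s: 10.52
ee_pos: [0.46, 0.3049, 0.0076]
eef_rot: [-3.141, -0.0, 2.945]
force: [-0.3, -0.3, -0.5]
grip_width: 0.0397
grip_force: 25.0
time_s: 11.28
ee_pos: [0.4601, 0.3049, 0.0077]
eef_rot: [3.142, -0.0, 2.945]
force: [0.2, 0.2, -0.7]
grip_width: 0.0513
grip_force: 0.0
```

```bash
python3 -m inch '0.1 0 0 -0.5 0 0 0; 0.1 0 0 -1 0 0 0; 0.1 0 0 -1 0 0 0; 0.1 0 0 -1 0 0 0; 0.1 0 0 -1 0 0 0; 0.1 0 0 -1 0 0 0; -1 0 0 -1 0 0 0; -1 0 0 -1 0 0 0; -1 0 0 -1 0 0 0; -1 0 0 -1 0 0 0' 
python3 -m inch '-1 0 0 -0.7 0 0 1; -1 0 0 -0.5 0 0 1; -1 0 0 0 0 0 1; -1 0 0 0 0 0 1; -1 0 0 0 0 0 1; -1 0 0 0 0 0 1; -1 0 0 0 0 0 1; -1 0 0 0 0 0 1; -1 0 0 0 0 0 0.35; -1 0 0 0 0 0 0'
python3 - <<'E'
from h import *
a=snap('scene');b=snap('top');w=snap('wrist')
A,B,C=cloud(a),cloud(b),cloud(w)
cv2.imwrite('pics/t2.png',cv2.resize(b['img'][110:250,165:350],(740,560),interpolation=cv2.INTER_CUBIC))
def rect(P,n):
    (c,s,r)=cv2.minAreaRect((P[:,:2]*1000).astype(np.float32));print(n,len(P),np.round(c),np.round(s),round(r,1),np.round(np.percentile(P[:,2],[5,50,95]),4))
def hs(c): return cv2.cvtColor(c['img'],cv2.COLOR_BGR2HSV).astype(int)
for n,c,W in(('top',b,B),('wrist',w,C)):
    h=hs(c);x,y,z=W[...,0],W[...,1],W[...,2]
    m=(z>.034)&(z<.05)&(x>.33)&(x<.58)&(y>.25)&(y<.36)
    k=cv2.morphologyEx(m.astype(np.uint8),cv2.MORPH_OPEN,np.ones((3,3)));rect(W[k>0],n+' carton')
    m=(z>.027)&(z<.045)&(x>.3)&(x<.62)&(y>.2)&(y<.5);rect(W[m],n+' tray')
x,y,z=A[...,0],A[...,1],A[...,2];h=hs(a)
R=np.zeros(z.shape,bool);R[155:235,335:402]=1
P=A[R&(h[...,0]>100)&(h[...,0]<125)&(h[...,1]>120)&(x>.59)]
q=P.mean(0);u,s,vt=np.linalg.svd(P-q);n=vt[2];n=n*np.sign(n[0]);r=P-q
P=P[abs(r@n)<.006];q=P.mean(0);u,s,vt=np.linalg.svd(P-q);n=vt[2];n=n*np.sign(n[0])
print('lid',q,n,'angle',np.pi/2+np.arcsin(-n[2]),'yaw',np.degrees(np.arctan2(n[1],n[0])),'zmax',P[:,2].max())
ax=np.array([-n[1],n[0],0]);t=(P-q)@ax/np.linalg.norm(ax);print('lateral',np.percentile(t,[1,99]))
m=(z>.02)&(z<.099)&(h[...,1]<60)&(x>.4)&(x<.65)&(y<.12)&(y>-.09);rect(A[m],'box sc')
x,y,z=B[...,0],B[...,1],B[...,2]
m=(z>.085)&(z<.106)&(x>.4)&(x<.65)&(y<.13)&(y>-.09);rect(B[m],'box top')
E
```

```text
time_s: 12.52
ee_pos: [0.4598, 0.3047, 0.295]
eef_rot: [3.141, 0.001, 2.945]
force: [-0.2, -0.3, 0.2]
grip_width: 0.0152
grip_force: 0.0
time_s: 13.78
ee_pos: [0.4599, 0.3048, 0.3297]
eef_rot: [3.141, -0.0, 1.488]
force: [-0.4, -0.1, -0.2]
grip_width: 0.0008
grip_force: 0.0
top carton 379 [490. 299.] [ 41. 126.] 79.3 [0.0357 0.0416 0.0476]
top tray 554 [481. 311.] [141. 211.] 79.4 [0.0292 0.0388 0.0441]
wrist carton 4396 [458. 289.] [ 91. 249.] 77.9 [0.0356 0.0418 0.0433]
wrist tray 9411 [468. 339.] [191. 250.] 78.4 [0.0316 0.0366 0.043 ]
lid [0.63446964 0.00155915 0.20118587] [ 0.98626962 -0.08834687 -0.13952445] angle 1.7107774731318055 yaw -5.118710687721199 zmax 0.29860103393835025
lateral [-0.06510091  0.07783435]
box sc 2851 [512.  18.] [154. 215.] 85.9 [0.026  0.0623 0.0939]
box top 389 [513.  23.] [153. 214.] 84.8 [0.0885 0.099  0.1046]
```

View pics/t2.png

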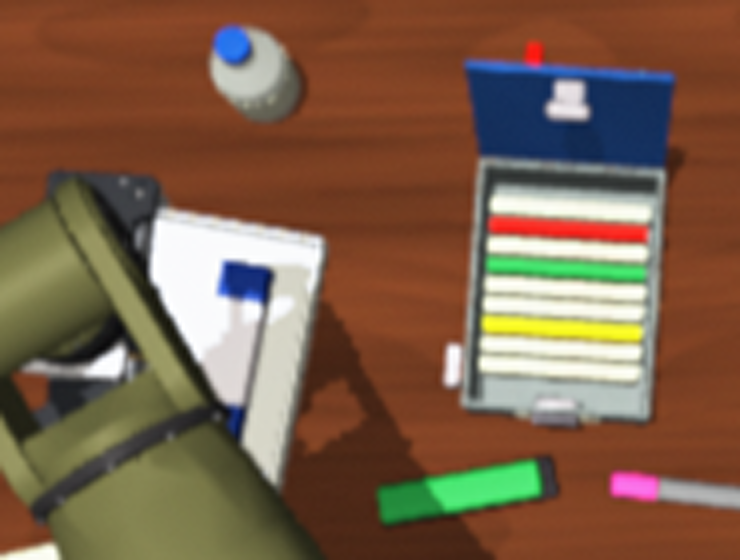

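The carton lies flat in the free lane (crop 245,350; top at z 0.042) and the box is now open and clear. The lid stands at 1.71 rad, yaw −5°. Next I go over and behind the lid.

```bash
python3 -m inch '-1 -1 0.85 0 0 0 0; -1 -1 0.85 0 0 0 0; -1 -1 0.85 0 0 0 0; -1 -1 0.85 0 0 0 0; -1 -1 0.85 0 0 0 0; -1 -1 0.85 0 0 0 0; -1 -1 0.85 0 0 0 0; -1 -1 0.85 0 0 0 0; -1 -1 0.85 0 0 0 0; -1 -1 0.85 0 0 0 0' 
python3 -m inch '-1 -0.4 0 0 0 0 0; -1 0 0 0 0 0 0; -1 0 0 0.9 0 0 0; -1 0 0 0.9 0 0 0; -1 0 0 0.9 0 0 0; -1 0 0 0 0 0 0'
```

```text
time_s: 15.18
ee_pos: [0.6899, -0.0163, 0.3289]
eef_rot: [3.142, -0.0, 1.489]
force: [0.3, 0.7, 0.0]
grip_width: 0.0004
grip_force: 0.0
time_s: 15.92
ee_pos: [0.6874, -0.0259, 0.2466]
eef_rot: [-3.139, -0.0, 1.489]
force: [0.2, 0.0, -0.1]
grip_width: 0.0002
grip_force: 0.0
```

```bash
python3 -m inch '-1 0 -0.7 0 0 0 0; -1 0 -0.75 0 0 0 0; -1 0 -0.75 0 0 0 0; -1 0 -0.75 0 0 0 0; -1 0 -0.8 0 0 0 0; -1 0 -0.84 0.31 0 0 0; -1 0 -0.84 0.31 0 0 0; -1 0 0 0 0 0 0'
python3 - <<'E'
from h import *
a=snap('scene');cv2.imwrite('pics/s3.png',cv2.resize(a['img'][100:280,240:480],(800,600)))
E
```

```text
time_s: 16.92
ee_pos: [0.5256, -0.0131, 0.2309]
eef_rot: [3.14, -0.0, 1.488]
force: [0.8, -0.5, 0.0]
grip_width: 0.0006
grip_force: 0.0
```

View pics/s3.png

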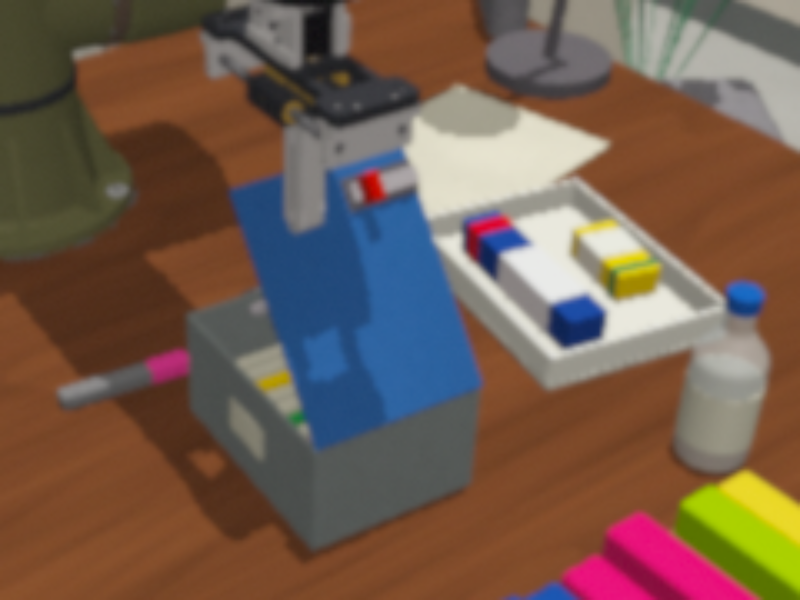

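The lid follows the finger (crop finger tip at (305,215) on the outer face, knob clear at (370,187)), and the carton lies flat in the tray beside the soap. I'll continue the arc.

```bash
python3 -m inch '-1 0 -0.66 0.7 0 0 0; -1 0 -0.66 0.7 0 0 0; -1 0 -0.35 0.65 0 0 0; -1 0 -0.35 0.65 0 0 0; -1 0 -0.5 0.65 0 0 0; -1 0 0 0 0 0 0'
python3 - <<'E'
from station import ctrl
o=ctrl.get_obs();print(o['force'],o['qpos'])
E
```

```text
time_s: 17.73
ee_pos: [0.451, -0.0073, 0.1287]
eef_rot: [-3.141, -0.0, 1.488]
force: [0.8, 0.1, 0.9]
grip_width: 0.0008
grip_force: 0.0
[0.79742884 0.08210453 0.90010287] [-9.73526707e-02  1.65817821e-01  1.87779748e+00  2.39514178e-05
  1.09888900e+00 -1.43993776e-02]
```

```bash
python3 -m inch '-1 0 -0.3 0.2 0 0 0; -1 0 -0.2 0.2 0 0 0; -1 0 0 0.12 0 0 0; -1 0 0 0.08 0 0 0; -1 0 0 0.08 0 0 0; -1 0 0 0 0 0 0'
```

```text
time_s: 18.48
ee_pos: [0.4353, -0.0061, 0.1079]
eef_rot: [-3.14, -0.0, 1.488]
force: [-0.4, 0.3, 0.6]
grip_width: 0.0005
grip_force: 0.0
```

```bash
python3 -m inch '-1 0 0 0.07 0 0 0; -1 0 0 0.06 0 0 0; -1 0 0 0 0 0 0'
```

```text
time_s: 18.85
ee_pos: [0.4357, -0.0061, 0.106]
eef_rot: [3.141, 0.0, 1.488]
force: [-13.1, 1.1, 30.4]
grip_width: 0.0002
grip_force: 15.1
```

```bash
python3 -m inch '-1 0 0 -0.3 0 0 0; -1 0 0 -0.7 0 0 0; -1 0 0 -1 0 0 0; -1 0 0 -1 0 0 0; -1 0 0 -1 0 0 0; -1 -1 -1 0 0 0 0; -1 -1 -1 0 0 0 0; -1 -1 -1 0 0 0 0; -1 0 0 0 0 0 0'
python3 - <<'E'
from h import *
a=snap('scene');w=snap('wrist');A,C=cloud(a),cloud(w)
cv2.imwrite('pics/w4.png',w['img'])
for n,c,W in(('scene',a,A),('wrist',w,C)):
    h=cv2.cvtColor(c['img'],cv2.COLOR_BGR2HSV).astype(int);x,y,z=W[...,0],W[...,1],W[...,2]
    box=(x>.38)&(x<.64)&(abs(y-.02)<.1)&(z>.08)&(z<.16)
    m=box&(h[...,0]>100)&(h[...,0]<125)&(h[...,1]>120)
    P=W[m];
    if len(P)>50:
        G=np.c_[P[:,:2],np.ones(len(P))];k=np.linalg.lstsq(G,P[:,2],rcond=None)[0];print(n,'lid',len(P),cv2.minAreaRect((P[:,:2]*1000).astype(np.float32)),'slope',k,np.median(P[:,2]))
    m=box&(h[...,1]>150)&((h[...,0]<8)|(h[...,0]>172))
    P=W[m]
    if len(P)>10:
        print('knob',len(P),P.mean(0),np.percentile(P,[2,98],axis=0));T=P[P[:,2]>np.percentile(P[:,2],95)-.004];print('top',cv2.minAreaRect((T[:,:2]*1000).astype(np.float32)),np.median(T[:,2]))
E
```

```text
time_s: 19.98
ee_pos: [0.3374, -0.0893, 0.2245]
eef_rot: [3.141, 0.0, 1.485]
force: [-0.8, 0.1, 0.7]
grip_width: 0.0003
grip_force: 0.0
scene lid 2440 ((517.8796997070312, 18.949119567871094), (151.17599487304688, 198.56185913085938), 84.29785919189453) slope [-0.00074106 -0.00099105  0.10624561] 0.10590958519156674
knob 35 [0.45243525 0.05058982 0.12623316] [[0.43977677 0.04581034 0.11673808]
 [0.45980113 0.05632844 0.13059055]]
top ((449.12591552734375, 51.190921783447266), (10.441399574279785, 19.469633102416992), 85.32150268554688) 0.12992650618185864
wrist lid 33080 ((515.7229614257812, 1.9750862121582031), (113.89840698242188, 200.25299072265625), 85.12361907958984) slope [ 0.00046011 -0.00031341  0.10696111] 0.10719964605737467
knob 521 [0.44870948 0.05230321 0.13061276] [[0.43920546 0.04692363 0.12564789]
 [0.45922995 0.05747855 0.13255003]]
top ((449.4145202636719, 52.26092529296875), (10.870243072509766, 21.07156753540039), 85.01640319824219) 0.1308730490572022
```

View pics/w4.png

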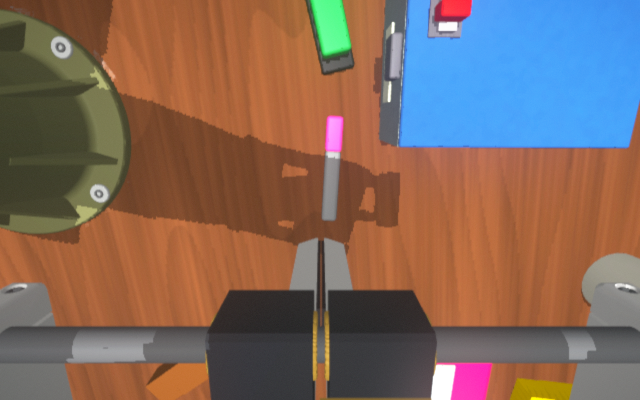

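The lid is flat and shut (slope 0, top at z 0.1065). The knob is at wrist pixel (454,8), world (0.449, 0.052). I'll go to its −y side.

```bash
python3 -m inch '-1 1 0.83 0 0 0 0; -1 1 0.83 0 0 0 0; -1 1 0.83 0 0 0 0; -1 1.0 0.82 0 0 0 0; -1 0.07 0 0.7 0 0 0; -1 0 0 0.7 0 0 0; -1 0 0 0.7 0 0 0; -1 0 0 0 0 0 0'
```

```text
time_s: 21.08
ee_pos: [0.4473, 0.026, 0.16]
eef_rot: [-3.138, 0.0, 1.489]
force: [-0.1, -0.0, 0.0]
grip_width: 0.0001
grip_force: 0.0
```

```bash
python3 -m inch '-1 0 0 0.6 0 0 0; -1 0 0 0.5 0 0 0; -1 0 0 0.3 0 0 0; -1 0 0 0 0 0 0'
python3 -m inch '-1 0.2 0 0 0 0 0; -1 0.2 0 0 0 0 0; -1 0.2 0 0 0 0 0; -1 0.2 0 0 0 0 0; -1 0.2 0 0 0 0 0; -1 0 0 0 0 0 0'
```

```text
time_s: 21.58
ee_pos: [0.4476, 0.0252, 0.1191]
eef_rot: [-3.141, 0.0, 1.488]
force: [-0.4, 0.5, -0.2]
grip_width: 0.0003
grip_force: 0.0
time_s: 22.32
ee_pos: [0.45, 0.0555, 0.1192]
eef_rot: [-3.141, -0.0, 1.488]
force: [0.1, 0.3, -0.6]
grip_width: 0.0004
grip_force: 0.0
```

```bash
python3 -m inch '-1 0.1 0 0 0 0 0; -1 0.07 0 0 0 0 0; -1 0 0 0 0 0 0'
```

```text
time_s: 22.7
ee_pos: [0.4505, 0.0602, 0.1193]
eef_rot: [-3.141, -0.0, 1.488]
force: [-0.8, 0.5, -1.0]
grip_width: 0.0003
grip_force: 0.2
```

```bash
python3 -m inch '-1 0.07 0 0 0 0 0; -1 0 0 0 0 0 0'
```

```text
time_s: 22.95
ee_pos: [0.4507, 0.0622, 0.1193]
eef_rot: [-3.141, -0.0, 1.488]
force: [0.5, -1.0, -0.2]
grip_width: 0.0005
grip_force: 0.4
```

```bash
python3 -m inch '-1 0.07 0 0 0 0 0; -1 0 0 0 0 0 0'
```

```text
time_s: 23.2
ee_pos: [0.4508, 0.064, 0.1193]
eef_rot: [-3.141, 0.001, 1.488]
force: [-1.3, -4.9, -0.1]
grip_width: 0.0005
grip_force: 2.7
```

The force rose to 4.9 N, more than the bolt's 2 N friction, so it looks to be at its end stop. I'll back off, withdraw and check.

```bash
python3 -m inch '-1 -0.3 0 0 0 0 0; -1 0 0 -0.8 0 0 0; -1 0 0 -1 0 0 0; -1 0 0 -1 0 0 0; -1 0 0 -1 0 0 0; -1 -1 -1 0 0 0 0; -1 -1 -1 0 0 0 0; -1 -1 -1 0 0 0 0; -1 -1 0 0 0 0 0; -1 0 0 0 0 0 0'
python3 - <<'E'
from h import *
a=snap('scene');w=snap('wrist');b=snap('top')
cv2.imwrite('pics/f.png',np.hstack([cv2.resize(a['img'][100:280,280:480],(400,400)),cv2.resize(b['img'][110:250,165:350],(400,400))]))
for n,c in(('scene',a),('wrist',w)):
    W=cloud(c);h=cv2.cvtColor(c['img'],cv2.COLOR_BGR2HSV).astype(int);x,y,z=W[...,0],W[...,1],W[...,2]
    box=(x>.38)&(x<.64)&(abs(y-.02)<.1)&(z>.08)&(z<.16)
    P=W[box&(h[...,1]>150)&((h[...,0]<8)|(h[...,0]>172))]
    if len(P)>10: T=P[P[:,2]>np.percentile(P[:,2],95)-.004];print(n,'knob',cv2.minAreaRect((T[:,:2]*1000).astype(np.float32)),np.median(T[:,2]))
    P=W[box&(h[...,0]>100)&(h[...,0]<125)&(h[...,1]>120)]
    if len(P)>50: print('lid',np.linalg.lstsq(np.c_[P[:,:2],np.ones(len(P))],P[:,2],rcond=None)[0],np.median(P[:,2]))
E
```

```text
time_s: 24.45
ee_pos: [0.3503, -0.058, 0.2336]
eef_rot: [3.141, -0.0, 1.485]
force: [-0.5, 0.2, -0.5]
grip_width: 0.0006
grip_force: 0.0
scene knob ((456.03662109375, 74.74495697021484), (12.3589448928833, 5.800203800201416), 20.540939331054688) 0.1289186977270178
lid [-2.66576424e-03 -4.07031980e-05  1.07324132e-01] 0.1059437826410467
wrist knob ((451.7481994628906, 78.25753021240234), (11.600263595581055, 21.46705436706543), 86.57536315917969) 0.1309862352786135
lid [ 0.00066325 -0.00053777  0.10687136] 0.10720753973516703
```

View pics/f.png

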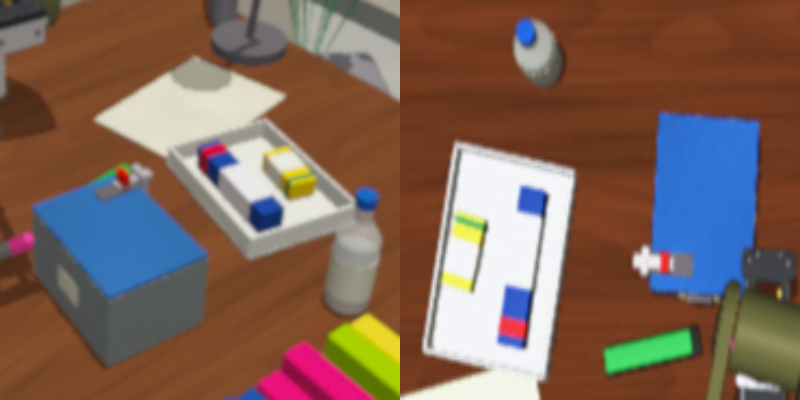

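The knob moved 26 mm (y 0.052 → 0.078). The picture shows the bolt through its keeper at (645,262), the lid flat and shut, and the carton flat in the tray at (522,265). The arm is clear of everything, so I'll hand in.

```bash
python3 -c "
from station import ticket
print(ticket.hand_in())"
```

```text
the job is handed in; nothing more can be done
None
```

The carton lies flat and released in the white stock tray next to the soap, the blue lid is snapped shut, and the bolt is across in its keeper; I handed the job in after about 24.5 s of robot time, and the hand-in gave no verdict.

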